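# Reset the pop-up indicators on the line filters

### The job

Four small line filters stand on the bench with their clog indicators popped up; with the fingertips, press the indicator caps down home in the order they sit in the line: first yellow, then blue, then red. Press each one lightly, and leave the white one popped up, since its filter is still to be changed. Do not lift, shift or tip any filter, and leave the other parts on the bench where they are.

Things in the scene. Friction and masses are not known exactly. Their poses are not given: they have to be found in the camera images.
- filter_yellow: small loose line filter standing upright, with a yellow pop-up indicator on top: dark-ribbed grey round bowl 68 mm across and 52 mm high, a 60 mm square aluminium head above it up to 80 mm with two short brass port stubs (78 mm over their ends), then a black collar 32 mm across up to 88 mm. 0.65 to 1 kg. Origin: centre of the underside, on the table; z up, y along the ports
- cap_yellow (a point): centre of the top face of the yellow indicator cap, a flat round yellow button 28 mm across and 10 mm thick on a thin steel stem, on the filter's axis; the face is 112 mm above the filter's underside when fully popped up and 100 mm when fully home
- indicator_yellow (a joint): how far the yellow indicator is pressed down, m: 0 = fully popped up, 0.012 = fully home. Starts between 0 and 0.002. It yields at about 3 N and stays where it is left (no spring return). Past home the black collar below it gives on a rubber cushion, from 5 N, another 8 mm to 17 N, and comes back up. It counts as reset from 0.008 on
- filter_blue: small loose line filter standing upright, with a blue pop-up indicator on top: dark-ribbed grey round bowl 68 mm across and 52 mm high, a 60 mm square aluminium head above it up to 80 mm with two short brass port stubs (78 mm over their ends), then a black collar 32 mm across up to 88 mm. 0.65 to 1 kg. Origin: centre of the underside, on the table; z up, y along the ports
- cap_blue (a point): centre of the top face of the blue indicator cap, a flat round blue button 28 mm across and 10 mm thick on a thin steel stem, on the filter's axis; the face is 112 mm above the filter's underside when fully popped up and 100 mm when fully home
- indicator_blue (a joint): how far the blue indicator is pressed down, m: 0 = fully popped up, 0.012 = fully home. Starts between 0 and 0.002. It yields at about 3 N and stays where it is left (no spring return). Past home the black collar below it gives on a rubber cushion, from 5 N, another 8 mm to 17 N, and comes back up. It counts as reset from 0.008 on
- filter_red: small loose line filter standing upright, with a red pop-up indicator on top: dark-ribbed grey round bowl 68 mm across and 52 mm high, a 60 mm square aluminium head above it up to 80 mm with two short brass port stubs (78 mm over their ends), then a black collar 32 mm across up to 88 mm. 0.65 to 1 kg. Origin: centre of the underside, on the table; z up, y along the ports
- cap_red (a point): centre of the top face of the red indicator cap, a flat round red button 28 mm across and 10 mm thick on a thin steel stem, on the filter's axis; the face is 112 mm above the filter's underside when fully popped up and 100 mm when fully home
- indicator_red (a joint): how far the red indicator is pressed down, m: 0 = fully popped up, 0.012 = fully home. Starts between 0 and 0.002. It yields at about 3 N and stays where it is left (no spring return). Past home the black collar below it gives on a rubber cushion, from 5 N, another 8 mm to 17 N, and comes back up. It counts as reset from 0.008 on
- filter_white: small loose line filter standing upright, with a white pop-up indicator on top: dark-ribbed grey round bowl 68 mm across and 52 mm high, a 60 mm square aluminium head above it up to 80 mm with two short brass port stubs (78 mm over their ends), then a black collar 32 mm across up to 88 mm. 0.65 to 1 kg. Origin: centre of the underside, on the table; z up, y along the ports
- cap_white (a point): centre of the top face of the white indicator cap, a flat round white button 28 mm across and 10 mm thick on a thin steel stem, on the filter's axis; the face is 112 mm above the filter's underside when fully popped up and 100 mm when fully home
- indicator_white (a joint): how far the white indicator is pressed down, m: 0 = fully popped up, 0.012 = fully home. Starts between 0 and 0.002. It yields at about 3 N and stays where it is left (no spring return). Past home the black collar below it gives on a rubber cushion, from 5 N, another 8 mm to 17 N, and comes back up. It is to stay up: below 0.004
- brass_valve: bystander, loose, to be left where it is: brass relief valve lying on the table, 44x118x46 mm; origin at the centre of its underside
- arbor: bystander, loose, to be left where it is: stepped steel arbor standing upright, 43x43x98 mm; origin at the centre of its underside
- brass_tee: bystander, loose, to be left where it is: brass tee, 24x101x55 mm; origin at the centre of its underside

How it is judged (in metres and radians):
On the way, in this order (a step that is already met when the one before it is completed fails the run):
1. the yellow indicator is pressed home (value of joint indicator_yellow above 0.008 m), for 0.1 s.
2. the blue indicator is pressed home (value of joint indicator_blue above 0.008 m), for 0.1 s.
3. the red indicator is pressed home (value of joint indicator_red above 0.008 m), for 0.1 s.
At the end, for the whole second after the job is handed in: the yellow, blue and red indicators are each at least 8 mm down of their 12 mm; the white one is less than 4 mm down; all four filters stand upright and still within 20 mm of where they were, and every bystander is within 20 mm of where it was (value of joint each of indicator_yellow, indicator_blue, indicator_red above 0.008 m and value of joint indicator_white below 0.004 m and distance of each of filter_yellow, filter_blue, filter_red, filter_white, brass_valve, arbor, brass_tee from where it was at the start of the episode below 0.02 m and angle between each of filter_yellow, filter_blue, filter_red, filter_white's own z axis and vertical below 0.1 rad and linear speed of each of filter_yellow, filter_blue, filter_red, filter_white below 0.02 m/s); the robot touches nothing.
It fails at once if an indicator is pressed out of turn: blue beyond 4 mm with yellow less than 7 mm down, or red beyond 4 mm with blue less than 7 mm down ((value of joint indicator_blue above 0.004 m and value of joint indicator_yellow below 0.007 m) or (value of joint indicator_red above 0.004 m and value of joint indicator_blue below 0.007 m)).
It fails at once if the white indicator is pressed beyond 4 mm (value of joint indicator_white above 0.004 m).
It fails at once if a filter or its cap is pressed harder than 25 N (not lightly) (contact force between any of the arm, the fingers and filter_yellow above 25 N or contact force between any of the arm, the fingers and filter_blue above 25 N or contact force between any of the arm, the fingers and filter_red above 25 N or contact force between any of the arm, the fingers and filter_white above 25 N).
It fails at once if a filter is lifted by more than 8 mm, tipped beyond 0.2 rad or shifted by more than 20 mm (height (world z) of any of filter_yellow, filter_blue, filter_red, filter_white above 0.008 m or angle between any of filter_yellow, filter_blue, filter_red, filter_white's own z axis and vertical above 0.2 rad or distance of any of filter_yellow, filter_blue, filter_red, filter_white from where it was at the start of the episode above 0.02 m).
It fails at once if a bystander is moved by more than 20 mm (distance of any of brass_valve, arbor, brass_tee from where it was at the start of the episode above 0.02 m).
It also fails if it takes over 48 s, if anything falls off the work surface, if the arm or the gripper's body presses on something with over 40 N, if the wrist force passes 120 N, or if a joint passes its speed limit or range.

### The arm

A 6-joint arm with a two-finger parallel gripper is mounted at the origin on a cart in front of the work surface, level with it; the furniture and walls round the work are solid. World frame = base frame: x ahead of the robot, y to its left, z up, the work surface at z = 0. Lengths are in m, angles in degrees, forces in N, time in s.
With the tool pointing down it reaches from about 0.3 to 0.75 m from the base axis. Payload 8.5 kg.
Tool frame: the origin (TCP) lies midway between the tips of the shut fingers; the grasp point (between the pads) lies 19 mm behind it (env.grip_depth is the distance from the TCP to the grasp point, in m); x points along the fingers, y is the direction in which the jaws open and shut, and the axes are right-handed (so a half turn about x gives the same grasp; the last joint's range is limited). The gripper opens to 85 mm and grips with 20 to 120 N. Pads are 22 mm wide; open, the fingers measure 114 mm over their backs; the gripper's body (76 mm by 85 mm) begins 54 mm behind the grasp point. The pads swing forward as they close: fully open they stand 13 mm farther back than shut.
Start: joints at [61.518, 21.807, 74.336, -0, 83.858, -12.336], TCP at [0.153, 0.528, 0.231] pointing down, gripper open.
Joint ranges: [-178.18, 178.18], [-50.72, 133.34], [12.68, 142.11], [-81.47, 261.47], [9.98, 163.14], [-165.26, 165.26]. Speed limits (degrees/s): [136.94, 136.94, 180, 180, 180, 180].

### API

Orientations are given as a 3x3 rotation matrix whose columns are the frame's x, y, z axes.
In Python, from rig import env gives the robot as it stands.
- The arm moves only by the tool play_rows, never from a script. Its arguments are lists of equal length, an entry for each row: "travel": the shift along the world's x, y, z in cm, a list of three; "rotation": the turn, a rotation vector about the world's x, y, z in rad, a list of three; "claw": the finger opening in cm, from 0 to 8.54. A call has 1 to 12 rows; each row shifts and turns the pose as measured when the row begins; what a row does not reach is not made up. A row lasts 1/12 s, in which the tool goes at most 41.7 mm and 7.16 degrees, less where a joint would pass 70% of its speed; a pose out of reach is approached as far as the arm can. A call is refused whole if a number of a shift passes 4.17 or a number of a turn 0.125, either way. A call with a gripper value outside its range is refused whole. The fingers move at their own pace and stop on an object; "squeeze" is the grip in N (left out, the last holds). Time passes only in rows, so rows that do not move let the fingers close. It gives the time, the measured TCP pose, the force and the opening at its end, in the units of the state.
- env.observe(): the state, without advancing time (a new reading comes with each control period).
- env.get_image(name): name is "scene" or "top"; returns the picture (400x640x3 uint8, red, green, blue); there is no depth.
- env.camera_info(name): a dict with "vertical_fov" (degrees; the focal length in pixels is half the picture's height over the tangent of half this angle, whatever the lens; pixels are square), "cx", "cy" (the principal point, pixels), "D" ([k1, k2, p1, p2, k3] as OpenCV has them; the pictures are not rectified), "eye" and "rotation" of the camera in the world. Camera axes: x right, y down, z forward; pixel columns grow to the right and rows downward; lengths in m; the calibration is good to about 2 mm. A picture is of the moment at which its call begins. camera_info takes no time and is no camera call.
- env.close_job(): hands the job in, once; it reports no verdict.
The state is a dict: "time_s": time; "q": joint angles; "qvel": joint speeds; "joint_efforts": joint torques, N m; "position": TCP position; "tool_rot": TCP orientation; "ft_force": force on the tool from outside, world axes, zero at the start; "wrist_torque": the same for the moment, N m; "grip_width": finger opening in m.
Only numpy, scipy, OpenCV 4.12 (cv2) and the standard library are available. Lean on these libraries where they do the work, as an engineer would, in place of code of your own. Each camera call takes 0.05 s, during which the arm holds its last target.

## Working session

There is one attempt and no reset: what is moved stays moved. The work goes in short steps, Python scripts to look and compute and a tool call to move; the robot and the scene stay as the last step left them, time stands still between calls to the robot, and variables do not carry over. Pictures are saved under pics/ and viewed, and the job is handed in when it is done.

Besides the shell and the picture viewer there is one more tool, called after "Request:" as name(argument=value, ...) on one line, values as JSON. play_rows: Moves the arm, as the interface text tells. Its arguments: {"type":"object","properties":{"travel":{"type":"array","items":{"type":"array","items":{"type":"number"}}},"rotation":{"type":"array","items":{"type":"array","items":{"type":"number"}}},"claw":{"type":"array","items":{"type":"number"}},"squeeze":{"type":"number"}},"required":["travel","rotation","claw"]}

```bash
mkdir -p pics; python3 - <<'E'
from rig import env
import cv2
for n in("scene","top"):
    im=env.get_image(n); cv2.imwrite(f"pics/{n}0.png",im[:,:,::-1]); print(env.camera_info(n))
print(env.observe())
E
```

```text
{'vertical_fov': 44.63437560377725, 'cx': 324.9049028551564, 'cy': 199.6473040210296, 'D': array([0.02851193, 0.        , 0.        , 0.        , 0.        ]), 'eye': array([-0.12633065, -0.71469455,  0.63969766]), 'rotation': array([[ 0.71766662, -0.34377407,  0.60561871],
       [-0.69632247, -0.34242254,  0.63077874],
       [-0.00946788, -0.87439476, -0.48512283]])}
{'vertical_fov': 50.028905579618744, 'cx': 319.9271784851011, 'cy': 201.23008175937585, 'D': array([-0.03088547,  0.        ,  0.        ,  0.        ,  0.        ]), 'eye': array([4.26590483e-01, 6.89867288e-04, 1.16265588e+00]), 'rotation': array([[ 0.01291334, -0.99525231,  0.09646806],
       [-0.99991432, -0.01264615,  0.00338067],
       [-0.00214467, -0.09650345, -0.99533034]])}
{'time_s': 0.1, 'q': array([ 6.15182578e+01,  2.18375552e+01,  7.43795971e+01,  9.42358509e-04,
        8.38568806e+01, -1.23379239e+01]), 'qvel': array([-0.04539109, -0.00666188, -0.09871154,  0.08888165,  0.09840699,
        0.09699244]), 'joint_efforts': array([ 3.22787550e-03, -4.49222445e+01, -2.31657958e+01, -1.48222921e-04,
        3.62297265e-03, -2.51129046e-05]), 'position': array([0.1528194 , 0.52807506, 0.23077432]), 'tool_rot': array([[-6.30556966e-04,  2.78050655e-01,  9.60566206e-01],
       [-1.12793315e-03,  9.60565588e-01, -2.78051217e-01],
       [-9.99999165e-01, -1.25878160e-03, -2.92068771e-04]]), 'ft_force': array([ 0.39979637,  0.58229487, -0.25984528]), 'wrist_torque': array([ 0.00369293, -0.00971629,  0.00847139]), 'grip_width': 0.08534522346469309}
```

```bash
ls . pics
```

```text
.:
pics

pics:
scene0.png
top0.png
```

View pics/scene0.png

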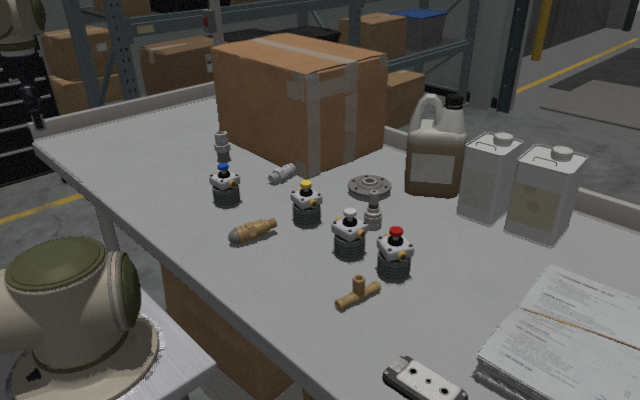

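View pics/top0.png

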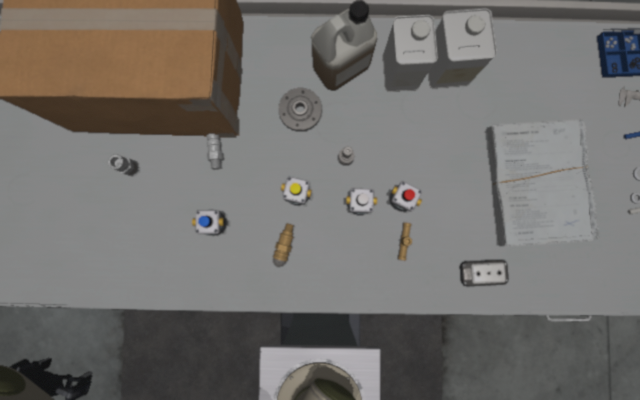

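Scene: caps are blue (223,167), yellow (306,184), white (350,213) and red (396,231). Top: yellow (295,189), blue (205,221), white (362,200) and red (408,195). The arm is clear of all of them. Next I'll triangulate the cap centres.

```bash
cat > h.py <<'E'
from rig import env
import cv2, numpy as np
def ray(n,uv):
    c=env.camera_info(n); f=200/np.tan(np.radians(c['vertical_fov']/2))
    K=np.array([[f,0,c['cx']],[0,f,c['cy']],[0,0,1]])
    p=cv2.undistortPoints(np.array([[uv]],float),K,np.array(c['D']))[0,0]
    return np.array(c['eye']),np.array(c['rotation'])@np.r_[p,1]
def plane(n,uv,z):
    e,d=ray(n,uv); return e+d*(z-e[2])/d[2]
def tri(a,b):
    (e1,d1),(e2,d2)=ray("scene",a),ray("top",b)
    s=np.linalg.lstsq(np.c_[d1,-d2],e2-e1,rcond=None)[0]
    p,q=e1+s[0]*d1,e2+s[1]*d2
    return (p+q)/2,np.linalg.norm(p-q)
G={"scene":dict(yellow=(306,184),blue=(223,167),red=(396,231),white=(350,213)),"top":dict(yellow=(295,189),blue=(205,221),red=(408,195),white=(362,200))}
def blobs(n,im,r=15):
    hsv=cv2.cvtColor(im,cv2.COLOR_RGB2HSV);out={}
    for k,h in dict(yellow=(24,34),blue=(100,125),red=(0,6)).items():
        m=cv2.inRange(hsv,(h[0],130,60),(h[1],255,255))
        if k=="red": m|=cv2.inRange(hsv,(174,130,60),(180,255,255))
        z=np.zeros_like(m);cv2.circle(z,G[n][k],r,255,-1);m&=z
        N,l,s,c=cv2.connectedComponentsWithStats(m);i=1+s[1:,4].argmax()
        out[k]=(c[i],s[i])
    return out
E
python3 - <<'E'
from h import *
B={}
for n in("scene","top"):
    im=cv2.imread(f"pics/{n}0.png")[:,:,::-1].copy(); B[n]=blobs(n,im)
    print(n,{k:(v[0].round(1),v[1].tolist()) for k,v in B[n].items()})
for k in B["top"]:
    p,g=tri(B["scene"][k][0],B["top"][k][0])
    print(k,"tri",p.round(4),round(g,4),"top z.111",plane("top",B["top"][k][0],.111).round(4),"scene z.108",plane("scene",B["scene"][k][0],.108).round(4))
p,g=tri((350,212),(362,200));print("white",p,g,plane("top",(362,200),.111))
for k,uv in dict(valve=(284,243),arbor=(346,155),tee=(405,241)).items(): print(k,plane("top",uv,.03).round(3))
s=cv2.imread("pics/scene0.png")[140:300,190:430];t=cv2.imread("pics/top0.png")[140:270,180:440]
cv2.imwrite("pics/s1.png",cv2.resize(s,None,fx=3,fy=3,interpolation=0));cv2.imwrite("pics/t1.png",cv2.resize(t,None,fx=3,fy=3,interpolation=0))
E
```

```text
scene {'yellow': (array([306.2, 180.6]), [305, 180, 3, 3, 5]), 'blue': (array([222.6, 166.1]), [218, 163, 10, 7, 64]), 'red': (array([395.8, 230.9]), [390, 226, 13, 11, 113])}
top {'yellow': (array([295.3, 188.4]), [290, 183, 11, 11, 86]), 'blue': (array([204.2, 220.9]), [199, 217, 11, 9, 88]), 'red': (array([408.6, 194.6]), [403, 190, 12, 10, 90])}
yellow tri [0.5596 0.0647 0.1166] 0.0019 top z.111 [0.5595 0.0656 0.111 ] scene z.108 [0.5717 0.077  0.108 ]
blue tri [0.4756 0.2896 0.1085] 0.0019 top z.111 [0.4763 0.2884 0.111 ] scene z.108 [0.4756 0.2913 0.108 ]
red tri [ 0.5487 -0.2159  0.1068] 0.0011 top z.111 [ 0.5479 -0.2146  0.111 ] scene z.108 [ 0.5477 -0.2173  0.108 ]
white [ 0.53451059 -0.10094189  0.10893272] 0.0038151986720128283 [ 0.53288322 -0.09944231  0.111     ]
valve [0.425 0.098 0.03 ]
arbor [ 0.662 -0.064  0.03 ]
tee [ 0.434 -0.221  0.03 ]
```

View pics/t1.png

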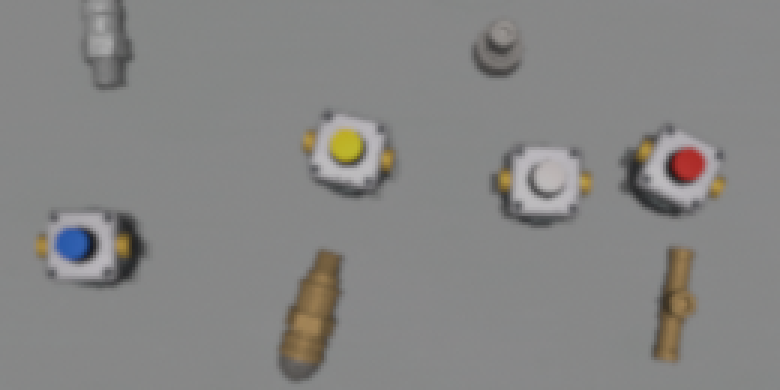

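View pics/s1.png

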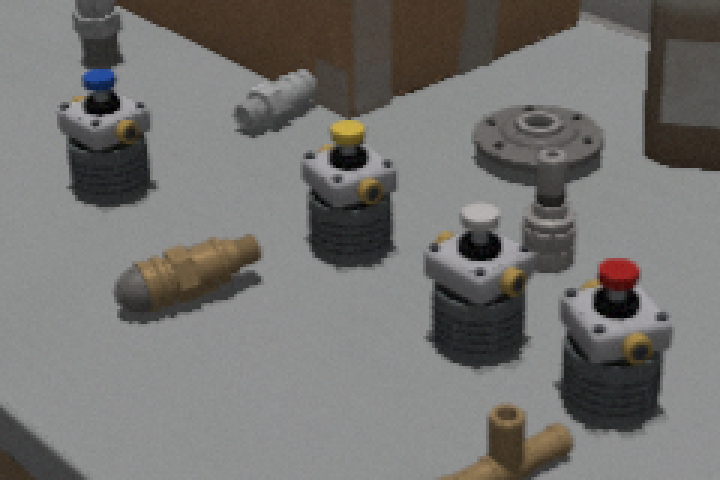

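Yellow is at about (0.560, 0.065), blue at (0.476, 0.289), red at (0.548, -0.215) and white at (0.534, -0.100). The triangulated heights fit the popped-up state. The scene mask for yellow was weak (5 px), so I'm using the top view for xy. Next I close the fingers and travel high.

Request:
play_rows(travel=[[2.7,-3.0,0],[2.7,-3.0,0],[2.7,-3.0,0],[2.7,-3.0,0],[2.7,-3.0,0],[2.7,-3.0,0],[2.7,-3.0,0],[2.7,-3.0,0],[2.7,-3.0,0],[2.7,-3.0,0],[2.7,-3.0,0],[0,0,0]], rotation=[[0,0,0],[0,0,0],[0,0,0],[0,0,0],[0,0,0],[0,0,0],[0,0,0],[0,0,0],[0,0,0],[0,0,0],[0,0,0],[0,0,0]], claw=[0,0,0,0,0,0,0,0,0,0,0,0], squeeze=20)

```text
time_s: 1.1
position: [0.4546, 0.1827, 0.227]
tool_rot: [[-0.006, 0.271, 0.963], [-0.004, 0.963, -0.271], [-1.0, -0.006, -0.004]]
ft_force: [-0.2, -0.3, -0.2]
grip_width: -0.0003
```

Request:
play_rows(travel=[[2.1,-2.4,-0.7],[2.1,-2.4,-0.7],[2.1,-2.4,-0.7],[2.1,-2.4,-0.7],[2.1,-2.2,-0.7],[0,0,0],[0,0,0]], rotation=[[0,0,0],[0,0,0],[0,0,0],[0,0,0],[0,0,0],[0,0,0],[0,0,0]], claw=[0,0,0,0,0,0,0])

```text
time_s: 1.68
position: [0.5632, 0.0571, 0.188]
tool_rot: [[-0.01, 0.274, 0.962], [-0.003, 0.962, -0.274], [-1.0, -0.006, -0.009]]
ft_force: [0.2, -0.0, 0.4]
grip_width: 0.0001
```

Request:
play_rows(travel=[[-0.1,0.3,-1.5],[-0.1,0.3,-1.5],[-0.1,0.2,-1.5],[0,0,-0.5],[0,0,0],[0,0,0]], rotation=[[0,0,0],[0,0,0],[0,0,0],[0,0,0],[0,0,0],[0,0,0]], claw=[0,0,0,0,0,0])

```text
time_s: 2.18
position: [0.5573, 0.0695, 0.1376]
tool_rot: [[-0.01, 0.271, 0.963], [-0.002, 0.963, -0.271], [-1.0, -0.005, -0.009]]
ft_force: [-0.2, -0.7, -0.0]
grip_width: -0.0003
```

```bash
python3 - <<'E'
from h import *
for n in("scene","top"):
    im=env.get_image(n)[:,:,::-1]; u,v=G[n]["yellow"]
    cv2.imwrite(f"pics/{n}2.png",cv2.resize(im[v-60:v+60,u-70:u+70],None,fx=4,fy=4,interpolation=0))
a=cv2.imread("pics/scene2.png");b=cv2.imread("pics/top2.png");cv2.imwrite("pics/y2.png",cv2.resize(np.hstack([a,b]),(800,343)))
print(env.observe()['position'])
E
```

```text
[0.55774623 0.06917317 0.13804513]
```

View pics/y2.png

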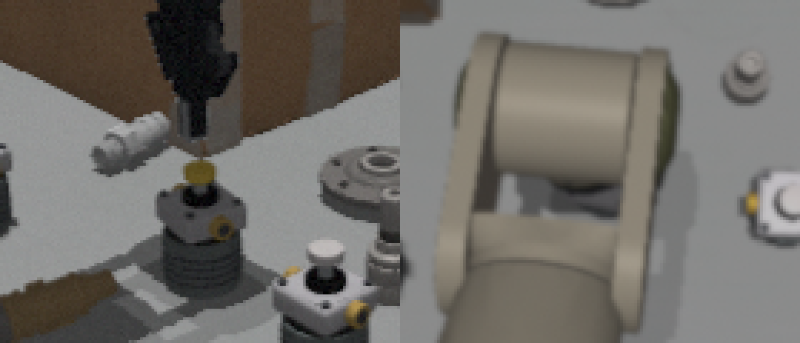

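The scene view shows the shut fingertips just above the yellow cap, a few mm left of centre. I'll correct that and then descend slowly.

Request:
play_rows(travel=[[0.2,-0.4,-0.8],[0,0,-0.7],[0,0,-0.5],[0,0,0]], rotation=[[0,0,0],[0,0,0],[0,0,0],[0,0,0]], claw=[0,0,0,0])

```text
time_s: 2.62
position: [0.5608, 0.0646, 0.1181]
tool_rot: [[-0.005, 0.272, 0.962], [-0.003, 0.962, -0.272], [-1.0, -0.004, -0.004]]
ft_force: [-0.5, 0.1, 0.0]
grip_width: 0.0002
```

Request:
play_rows(travel=[[0,0,-0.3],[0,0,-0.3],[0,0,-0.3],[0,0,-0.3],[0,0,-0.2]], rotation=[[0,0,0],[0,0,0],[0,0,0],[0,0,0],[0,0,0]], claw=[0,0,0,0,0])

```text
time_s: 3.03
position: [0.5611, 0.0643, 0.1035]
tool_rot: [[-0.004, 0.272, 0.962], [-0.003, 0.962, -0.272], [-1.0, -0.004, -0.003]]
ft_force: [-0.5, -0.2, 2.7]
grip_width: 0.0003
```

Request:
play_rows(travel=[[0,0,-0.2],[0,0,-0.2],[0,0,-0.15],[0,0,0]], rotation=[[0,0,0],[0,0,0],[0,0,0],[0,0,0]], claw=[0,0,0,0])

```text
time_s: 3.37
position: [0.5612, 0.0643, 0.0982]
tool_rot: [[-0.003, 0.272, 0.962], [-0.003, 0.962, -0.272], [-1.0, -0.004, -0.002]]
ft_force: [-2.8, -0.4, 7.6]
grip_width: -0.0002
```

7.6 N means it is into the cushion, so yellow is home. I'll retract and go to blue.

Request:
play_rows(travel=[[0,0,1.0],[0,0,2.5],[0,0,2.5],[-1.2,3.2,1.0],[-1.2,3.2,0],[-1.2,3.2,0],[-1.2,3.2,0],[-1.2,3.2,0],[-1.2,3.0,0],[-0.9,2.2,0],[0,0,0],[0,0,0]], rotation=[[0,0,0],[0,0,0],[0,0,0],[0,0,0],[0,0,0],[0,0,0],[0,0,0],[0,0,0],[0,0,0],[0,0,0],[0,0,0],[0,0,0]], claw=[0,0,0,0,0,0,0,0,0,0,0,0])

```text
time_s: 4.37
position: [0.4762, 0.2843, 0.1756]
tool_rot: [[0.002, 0.275, 0.961], [-0.001, 0.961, -0.275], [-1.0, -0.001, 0.002]]
ft_force: [0.7, -0.4, -0.0]
grip_width: -0.0001
```

```bash
python3 - <<'E'
from h import *
I=[]
for n in("scene","top"):
    im=env.get_image(n)[:,:,::-1]; u,v=G[n]["yellow"]
    I.append(cv2.resize(im[v-60:v+60,u-95:u+45],(400,343),interpolation=0))
cv2.imwrite("pics/y3.png",np.hstack(I))
print(env.observe()['position'])
E
```

```text
[0.47674359 0.28330583 0.17553043]
```

View pics/y3.png

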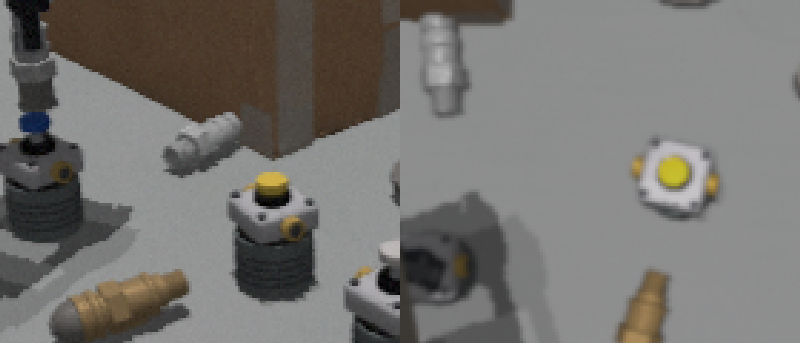

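The yellow cap now sits on its collar with no stem showing, and the filter hasn't moved. The arm is above blue, so I'll descend 57 mm with a +5 mm y correction.

Request:
play_rows(travel=[[0,0.3,-1.5],[0,0.2,-1.5],[0,0,-1.5],[0,0,-0.6],[0,0,0],[0,0,0]], rotation=[[0,0,0],[0,0,0],[0,0,0],[0,0,0],[0,0,0],[0,0,0]], claw=[0,0,0,0,0,0])

```text
time_s: 4.97
position: [0.4809, 0.2825, 0.1241]
tool_rot: [[0.005, 0.285, 0.958], [-0.001, 0.958, -0.285], [-1.0, 0.0, 0.005]]
ft_force: [0.4, -0.3, -0.1]
grip_width: 0.0001
```

Request:
play_rows(travel=[[-0.4,0.6,0],[0,0,0],[0,0,-0.3],[0,0,0]], rotation=[[0,0,0],[0,0,0],[0,0,0],[0,0,0]], claw=[0,0,0,0])

```text
time_s: 5.3
position: [0.4779, 0.2886, 0.1234]
tool_rot: [[0.008, 0.287, 0.958], [0.0, 0.958, -0.287], [-1.0, 0.003, 0.008]]
ft_force: [0.0, 0.3, 0.3]
grip_width: -0.0
```

Request:
play_rows(travel=[[-0.1,0,-0.3],[0,0,-0.3],[0,0,-0.3],[0,0,-0.3],[0,0,-0.3],[0,0,-0.3],[0,0,0]], rotation=[[0,0,0],[0,0,0],[0,0,0],[0,0,0],[0,0,0],[0,0,0],[0,0,0]], claw=[0,0,0,0,0,0,0])

```text
time_s: 5.88
position: [0.4771, 0.2889, 0.1046]
tool_rot: [[0.01, 0.286, 0.958], [0.001, 0.958, -0.286], [-1.0, 0.004, 0.01]]
ft_force: [0.3, -0.5, 0.3]
grip_width: -0.0003
```

Request:
play_rows(travel=[[0,0,-0.3],[0,0,-0.2],[0,0,-0.1],[0,0,0]], rotation=[[0,0,0],[0,0,0],[0,0,0],[0,0,0]], claw=[0,0,0,0])

```text
time_s: 6.22
position: [0.4773, 0.289, 0.0988]
tool_rot: [[0.011, 0.286, 0.958], [0.001, 0.958, -0.286], [-1.0, 0.004, 0.01]]
ft_force: [-1.7, -1.0, 7.6]
grip_width: 0.0001
```

Blue is home at 7.6 N. I'll lift and cross to red, keeping high over the white one.

Request:
play_rows(travel=[[0,0,1.0],[0,0,2.5],[0,0,3.0],[0,0,3.0],[0.6,-3.9,0],[0.6,-3.9,0],[0.6,-3.9,0],[0.6,-3.9,0],[0.6,-3.9,0],[0.6,-3.9,0],[0.6,-3.9,0],[0,0,0]], rotation=[[0,0,0],[0,0,0],[0,0,0],[0,0,0],[0,0,0],[0,0,0],[0,0,0],[0,0,0],[0,0,0],[0,0,0],[0,0,0],[0,0,0]], claw=[0,0,0,0,0,0,0,0,0,0,0,0])

```text
time_s: 7.22
position: [0.5179, 0.0056, 0.2026]
tool_rot: [[0.016, 0.279, 0.96], [-0.001, 0.96, -0.279], [-1.0, 0.004, 0.015]]
ft_force: [-0.1, 0.1, -0.1]
grip_width: 0.0001
```

Request:
play_rows(travel=[[0.5,-3.7,0],[0.5,-3.7,0],[0.5,-3.7,0],[0.5,-3.7,0],[0.5,-3.7,0],[0.5,-2.6,0],[0,0,0],[0,0,0],[0,0,0]], rotation=[[0,0.015,0],[0,0,0],[0,0,0],[0,0,0],[0,0,0],[0,0,0],[0,0,0],[0,0,0],[0,0,0]], claw=[0,0,0,0,0,0,0,0,0])

```text
time_s: 7.97
position: [0.5467, -0.2149, 0.2047]
tool_rot: [[0.001, 0.282, 0.959], [0.0, 0.959, -0.282], [-1.0, 0.0, 0.001]]
ft_force: [0.3, -0.5, -0.2]
grip_width: 0.0004
```

```bash
python3 - <<'E'
from h import *
im=env.get_image("scene")[:,:,::-1]
cv2.imwrite("pics/r4.png",cv2.resize(im[110:310,190:450],None,fx=3,fy=3,interpolation=0))
print(env.observe()['position'])
E
```

```text
[ 0.54665941 -0.21442201  0.20478702]
```

View pics/r4.png

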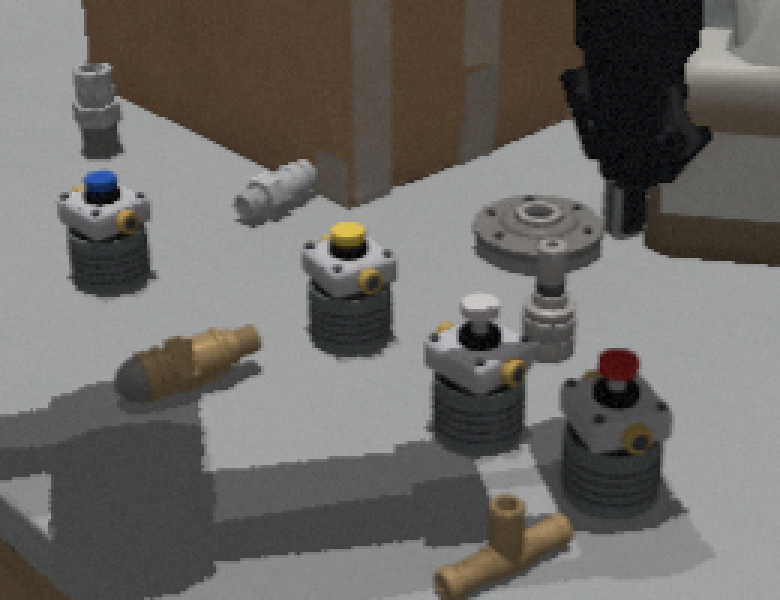

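Blue and yellow are both down on their collars; white and red are still up. The fingers are above red. Now I descend to about 0.124.

Request:
play_rows(travel=[[0,0,-2.0],[0,0,-2.0],[0,0,-2.0],[0,0,-1.5],[0,0,-0.5],[0,0,0],[0,0,0]], rotation=[[0,0,0],[0,0,0],[0,0,0],[0,0,0],[0,0,0],[0,0,0],[0,0,0]], claw=[0,0,0,0,0,0,0])

```text
time_s: 8.6
position: [0.5474, -0.2053, 0.1257]
tool_rot: [[0.005, 0.271, 0.962], [-0.001, 0.962, -0.271], [-1.0, 0.0, 0.005]]
ft_force: [0.2, -0.3, -0.3]
grip_width: -0.0003
```

Request:
play_rows(travel=[[0,-0.9,0],[0,0,0],[0,0,-0.4],[0,0,0]], rotation=[[0,0,0],[0,0,0],[0,0,0],[0,0,0]], claw=[0,0,0,0])

```text
time_s: 8.93
position: [0.5487, -0.2152, 0.1249]
tool_rot: [[0.009, 0.27, 0.963], [-0.004, 0.963, -0.27], [-1.0, -0.001, 0.01]]
ft_force: [0.9, -0.1, 0.1]
grip_width: -0.0004
```

Request:
play_rows(travel=[[0,0,-0.3],[0,0,-0.3],[0,0,-0.3],[0,0,-0.3],[0,0,-0.3],[0,0,-0.3],[0,0,0]], rotation=[[0,0,0],[0,0,0],[0,0,0],[0,0,0],[0,0,0],[0,0,0],[0,0,0]], claw=[0,0,0,0,0,0,0])

```text
time_s: 9.52
position: [0.549, -0.2156, 0.106]
tool_rot: [[0.011, 0.271, 0.963], [-0.005, 0.963, -0.271], [-1.0, -0.002, 0.012]]
ft_force: [-0.3, 0.5, 1.7]
grip_width: 0.0
```

Request:
play_rows(travel=[[0,0,-0.3],[0,0,-0.2],[0,0,-0.2],[0,0,0]], rotation=[[0,0,0],[0,0,0],[0,0,0],[0,0,0]], claw=[0,0,0,0])

```text
time_s: 9.85
position: [0.5491, -0.2156, 0.0991]
tool_rot: [[0.012, 0.271, 0.963], [-0.006, 0.963, -0.27], [-1.0, -0.002, 0.013]]
ft_force: [-1.5, 0.8, 6.1]
grip_width: -0.0001
```

Red is home at 6.1 N. I'll lift clear and check.

Request:
play_rows(travel=[[0,0,0],[0,0,1.0],[0,0,2.5],[0,0,3.5],[0,0,3.5],[-1,-3.5,1],[-1,-3.5,0],[-1,-3.5,0],[-1,-3.5,0],[0,0,0],[0,0,0]], rotation=[[0,0,0],[0,0,0],[0,0,0],[0,0,0],[0,0,0],[0,0,0],[0,0,0],[0,0,0],[0,0,0],[0,0,0],[0,0,0]], claw=[0,0,0,0,0,0,0,0,0,0,0])

```text
time_s: 10.77
position: [0.5058, -0.3589, 0.2241]
tool_rot: [[0.012, 0.267, 0.964], [-0.007, 0.964, -0.266], [-1.0, -0.004, 0.014]]
ft_force: [0.3, -0.2, -0.5]
grip_width: -0.0004
```

```bash
python3 - <<'E'
from h import *
I=[]
for n,s in(("scene",(slice(140,310),slice(190,450))),("top",(slice(120,290),slice(180,440)))):
    im=env.get_image(n)[:,:,::-1]; I.append(cv2.resize(im[s],None,fx=1.75*1.0,fy=1.75,interpolation=0))
    b=blobs(n,im[:,:,::-1].copy()); print(n,{k:v[0].round(1) for k,v in b.items()})
cv2.imwrite("pics/f5.png",np.vstack(I))
o=env.observe();print(o['position'],o['ft_force'],o['time_s'])
E
```

```text
scene {'yellow': array([305.7, 186.9]), 'blue': array([223.1, 170.1]), 'red': array([395.3, 235.5])}
top {'yellow': array([295.4, 188.7]), 'blue': array([205.1, 221.2]), 'red': array([407.9, 194.8])}
[ 0.50617079 -0.35783052  0.22392131] [0.65790026 0.96677346 0.06197576] 10.8667
```

View pics/f5.png

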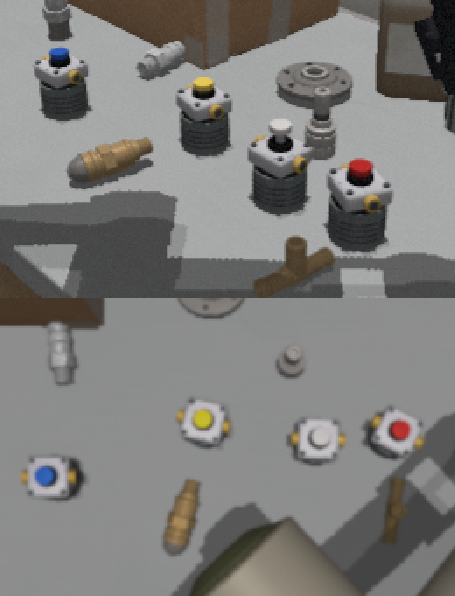

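All three coloured caps are down on their collars, white is still up with its stem showing, and nothing has shifted. I'm handing in.

```bash
python3 -c "
from rig import env
print(env.close_job())"
```

```text
the job is handed in; nothing more can be done
None
```

I pressed yellow, then blue, then red home with the shut fingertips and handed the job in at about 10.9 s of the 48 s allowed. Each press stopped about 1 to 2 mm into the cushion. The wrist force read at the end of each press was 7.6 N for yellow, 7.6 N for blue and 6.1 N for red.

- **Final pictures:** all three coloured caps sit on their collars, and the white one is still up with its stem showing. The coloured caps are within about 1 px (2–3 mm) of where they started in the top view. By eye, the white filter and the other parts are where they were, and the arm is clear of everything.
- **Checks that fell short:** the first colour mask for yellow in the scene view caught only 5 px, so I took its position from the top view. The arm ran up to 10 mm off in xy after some moves, and I corrected that above each cap before pressing. Forces were read only at the end of each call, so I did not see the peaks between readings.

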